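# Set out refit parts at their switch carriers

## Task

Set the parts out for refitting, each with the switch carrier it belongs to. In front of the switches, centred on the carriers' bare ledges, go the rotary encoder (standing, shaft up) by the carrier with the empty round hole, the rubber boot (flange down) by the rocker switch, and the extractor by the toggle switch, lying in line with its carrier; the lamp cap goes over the bare lamp, right down on the panel. Lay the spanner flat on the shelf just to the right of the encoder (seen from the robot), level with it, in the gap beside that carrier and in line with it, not touching the encoder; leave the screw jar alone.

Things in the scene. Friction and masses are not known exactly. Their poses are not given: they have to be found in the camera images.
- encoder: Silver rotary encoder standing upright: round can 34 mm diameter, 26 mm high, with collar, brass bush and thin shaft above it, 52 mm high in all. Origin: centre of its flat underside; z up along the shaft. 80 g. Starts on the dark magnetic strip (14 mm high, 46 mm wide; pull negligible).
- spanner: Blue steel spanner lying flat, 131 mm long along its x. Handle 11 mm wide, from 1 to 7 mm above its underside, x -45 to +42 mm; ring end (22 mm wide) at -x, open jaw (26 mm wide) at +x, both 8 mm thick. Origin: middle of the handle, at the underside; z up. 80 g. Starts on the dark magnetic strip (14 mm high, 46 mm wide; pull negligible).
- extractor: Chrome toggle extractor lying flat, 70 mm long along its x: ribbed square handle 14 mm wide, 13 mm thick, x -34 to +10 mm; then a neck and two-pronged yoke 20 mm wide to x +36 mm. Origin: middle of its length, at the underside; z up; centre of mass near x -7 mm. 60 g. Starts on the dark magnetic strip (14 mm high, 46 mm wide; pull negligible).
- lamp_cap: White plastic warning lamp cap, a round cup standing open side down: 38 mm outside, 32 mm inside diameter, 28 mm high, hollow to 23 mm above its rim. Origin: centre of the open underside; z up. 25 g. Starts on the shelf beyond one end of the magnetic strip.
- rocker_boot: Black rubber rocker boot, stiff, lying on its flange: flange 46 x 32 mm (x, y), 6 mm thick; body above it 38 x 24 mm; 20 mm high in all. Origin: centre of the flange's underside; z up. 30 g. Starts on the shelf beyond the other end of the magnetic strip.
- holed_carrier: Switch carrier whose panel has only an empty 16 mm hole (encoder missing). Fixed, on an aluminium foot plate 170 x 66 mm (x, y), 3 mm thick; grey box on its rear, panel top at z 40 mm, box front at x 10 mm. Bare ledge in front: centre (-37.5, 0), top z 3 mm. Panel centre (47.5, 0). Origin: plate's underside centre; x from ledge to box, y left. Four carriers in a row in any order, 155 mm pitch.
- rocker_carrier: Switch carrier with a bare white rocker in a grey bezel, 11 mm high. Fixed, on an aluminium foot plate 170 x 66 mm (x, y), 3 mm thick; grey box on its rear, panel top at z 40 mm, box front at x 10 mm. Bare ledge in front: centre (-37.5, 0), top z 3 mm. Panel centre (47.5, 0). Origin: plate's underside centre; x from ledge to box, y left. Four carriers in a row in any order, 155 mm pitch.
- toggle_carrier: Switch carrier with a chrome toggle switch, lever 27 mm high. Fixed, on an aluminium foot plate 170 x 66 mm (x, y), 3 mm thick; grey box on its rear, panel top at z 40 mm, box front at x 10 mm. Bare ledge in front: centre (-37.5, 0), top z 3 mm. Panel centre (47.5, 0). Origin: plate's underside centre; x from ledge to box, y left. Four carriers in a row in any order, 155 mm pitch.
- lamp_carrier: Switch carrier with a bare amber lamp at panel centre, 20 mm wide and high. Fixed, on an aluminium foot plate 170 x 66 mm (x, y), 3 mm thick; grey box on its rear, panel top at z 40 mm, box front at x 10 mm. Bare ledge in front: centre (-37.5, 0), top z 3 mm. Panel centre (47.5, 0). Origin: plate's underside centre; x from ledge to box, y left. Four carriers in a row in any order, 155 mm pitch.
- screw_jar: Small closed jar of screws with a steel lid, 44 mm diameter, 55 mm high, standing on the shelf to the left of the carriers; not part of the job. Origin: centre of its underside.
There are look-alikes about, which are no part of the job. Leave any pink look-alike of the lamp_carrier alone.

How it is judged:
By the outcome, as a careful person would: the job done as asked, in the order asked, and still so for the second after the job is handed in, with the robot touching nothing.
It also fails if it takes over 136 s, if anything falls off the work surface, if the arm or the gripper's body presses on something with over 40 N, if the wrist force passes 120 N, or if a joint passes its speed limit or range.

## Robot

A 6-joint arm with a two-finger parallel gripper is mounted at the origin on the work surface. World frame = base frame: x ahead of the robot, y to its left, z up, the work surface at z = 0. Lengths are in m, angles in rad, forces in N, time in s.
With the tool pointing down it reaches from about 0.35 to 0.875 m from the base axis. Payload 15.5 kg.
Tool frame: the origin (TCP) lies midway between the tips of the shut fingers; the grasp point (between the pads) lies ctrl.tcp_to_grasp behind it (ctrl.tcp_to_grasp is the distance from the TCP to the grasp point, in m); z points along the fingers, y is the line along which they close (so a half turn about z gives the same grasp; the last joint's range is limited). The gripper opens to 85 mm and grips with 20 to 120 N. Pads are 22 mm wide; open, the fingers measure 114 mm over their backs; the gripper's body (76 mm by 85 mm) begins 54 mm behind the grasp point. The pads swing forward as they close: fully open they stand 13 mm farther back than shut.
Start: joints at [1.091, 0.494, 1.345, -0, 1.302, -0.096], TCP at [0.234, 0.58, 0.231] pointing down, gripper open.
Joint ranges: [-2.91, 2.91], [-0.82, 2.16], [0.22, 2.67], [-1.22, 4.37], [0.12, 2.79], [-3.08, 3.08]. Speed limits (rad/s): [1.89, 1.89, 2.57, 3.01, 3.01, 3.01].

## Interface

Orientations are given as [roll, pitch, yaw] about the fixed x, y, z axes, in that order (R = Rz(yaw) Ry(pitch) Rx(roll)).
In Python, from bench import ctrl, capture gives the robot as it stands.
- The arm moves only by the shell command python3 -m jog 'ROWS' [FORCE]. ROWS is a JSON object of lists of equal length, an entry for each row: "claw": the closure in counts, from 0 (fully open) to 255 (shut); "travel": the shift along the tool's x, y, z in cm, a list of three; "angular": the turn, a rotation vector about the tool's x, y, z in rad, a list of three. A call has exactly 10 rows; each row shifts and turns the commanded pose from where the row before left it, along the tool's axes as they then stand; what a row does not reach is not made up. A row lasts 1/10 s, in which the tool goes at most 50 mm and 8.59 degrees, less where a joint would pass 70% of its speed; a pose out of reach is approached as far as the arm can. A call is refused whole if a number of a shift passes 5 or a number of a turn 0.15, either way. A call with a gripper value outside its range is refused whole. The fingers move at their own pace and stop on an object; FORCE is the grip in N (left out, the last holds). Time passes only in rows, so rows that do not move let the fingers close, or fill a call up. It gives the time, the measured TCP pose, the force, the opening and the grip force at its end, in the units of the state.
- ctrl.get_state(): the state, without advancing time (a new reading comes with each control period).
- capture(name): name is "side" or "top" or "wrist"; returns a dict with "pixels" (420x560x3 uint8, red, green, blue), "depth" (420x560 float32, m along the optical axis (not along the pixel's ray), 0 where there is no reading), "camera_matrix" (3x3 intrinsics, pixels), "k1" (the pictures are not rectified: a ray, as slopes to the right and down, at radius r is drawn at 1 + k1 r^2 times it, then the intrinsics apply), "position" and "orientation" of the camera in the world. Camera axes: x right, y down, z forward; pixel columns grow to the right and rows downward; lengths in m; the calibration is good to about 2 mm. A picture is of the moment at which its call begins.
- ctrl.close_job(): hands the job in; it is judged then, once.
The state is a dict: "clock": time; "joints": joint angles; "qd": joint speeds; "effort": joint torques, N m; "position": TCP position; "ee_rot": TCP orientation; "ft_force": force on the tool from outside, world axes, zero at the start; "wrist_torque": the same for the moment, N m; "grip_width": finger opening in m; "grip_force": force on a finger pad.
Only numpy, scipy, OpenCV 4.12 (cv2) and the standard library are available. Lean on these libraries where they do the work, as an engineer would, in place of code of your own. Each camera call takes 0.05 s, during which the arm holds its last target. There are 200 camera calls.

## Working session

There is one attempt and no reset: what is moved stays moved. The work goes in short steps, Python scripts to look and compute and a shell command to move; the robot and the scene stay as the last step left them, time stands still between calls to the robot, and variables do not carry over. Pictures are saved under pics/ and viewed, at most 14 in all, crops included, and the job is handed in when it is done.

```bash
ls; mkdir -p pics
cat > h.py <<'E'
import numpy as np,cv2
from bench import ctrl,capture
from scipy.spatial.transform import Rotation as R
def rot(o):
    o=np.array(o,float)
    if o.shape==(3,3): return o
    if o.size==3: return R.from_euler('xyz',o).as_matrix()
    return R.from_quat(o).as_matrix()
def grab(n,save=None):
    c=capture(n)
    if save: cv2.imwrite('pics/'+save+'.png',cv2.cvtColor(c['pixels'],cv2.COLOR_RGB2BGR)); np.save('pics/'+save+'.npy',np.array([c],dtype=object),allow_pickle=True)
    return c
def load(s): return np.load('pics/'+s+'.npy',allow_pickle=True)[0]
def ray(c,u,v):
    K=np.array(c['camera_matrix']); k=c['k1']
    p=cv2.undistortPoints(np.array([[[u,v]]],float),K,np.array([k,0,0,0,0.])).ravel()
    return rot(c['orientation'])@np.array([p[0],p[1],1])
def atz(c,u,v,z):
    d=ray(c,u,v);o=np.array(c['position']); return o+d*(z-o[2])/d[2]
def dep(c,u,v):
    return np.array(c['position'])+ray(c,u,v)*float(c['depth'][int(v),int(u)])
E
python3 - <<'E'
from h import *
for n in ('top','side'):
    c=grab(n,n+'0'); print(n,c['position'],c['orientation'],c['k1'],c['camera_matrix'])
print(ctrl.get_state(),ctrl.tcp_to_grasp)
E
```

```text
pics
top [ 0.36307242 -0.00935119  1.44869619] [-2.98301627 -0.01799981 -1.55922069] -0.16696803180965683 [[506.95552749   0.         278.27586877]
 [  0.         506.95552749 204.37341589]
 [  0.           0.           1.        ]]
side [ 0.25390443 -0.78424191  0.80852494] [-2.33441392 -0.0142283  -0.3902432 ] 0.030396202581119164 [[464.24735917   0.         281.02040225]
 [  0.         464.24735917 209.0552683 ]
 [  0.           0.           1.        ]]
{'clock': 0.1, 'joints': array([ 1.09147658e+00,  4.94142282e-01,  1.34605768e+00,  1.91752500e-06,
        1.30250073e+00, -9.55166858e-02]), 'qd': array([-9.59847465e-05, -4.24298900e-04, -3.37310192e-03, -9.37195769e-04,
        9.88564784e-04,  1.95913433e-03]), 'effort': array([-6.14279943e-04, -8.83597827e+01, -3.84553349e+01, -1.57544609e-04,
        5.46741197e-03, -7.82461507e-05]), 'position': array([0.23388944, 0.579243  , 0.23075057]), 'ee_rot': array([-3.14048985e+00, -1.07514712e-04,  2.75778903e+00]), 'ft_force': array([-0.41260039,  0.13477087, -1.17414389]), 'wrist_torque': array([-0.06690023,  0.00629184,  0.00557731]), 'grip_force': 0.0, 'grip_width': 0.08513072222915975} 0.0187
```

View pics/top0.png

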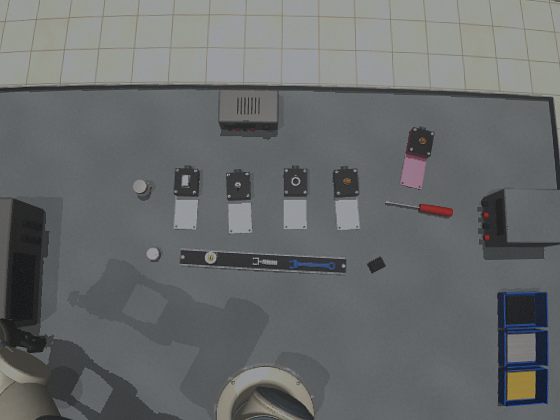

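View pics/side0.png

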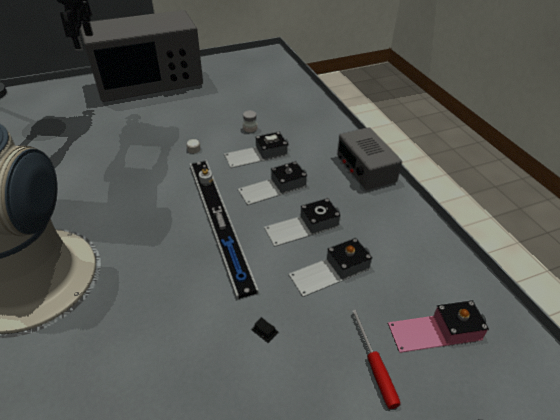

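The top view shows the carriers from left to right: rocker (186,181), toggle (238,185), holed (295,181) and lamp (346,180), with a pink look-alike at (420,140). The parts are the cap (153,254), encoder (211,258), extractor (265,261), spanner (312,265) and boot (376,265). I'll enlarge the row.

Run:
```python
import cv2
i=cv2.imread('pics/top0.png')[155:280,130:396]
cv2.imwrite('pics/top0c.png',cv2.resize(i,None,fx=3,fy=3,interpolation=cv2.INTER_CUBIC))
```

```text
(no output)
```

View pics/top0c.png

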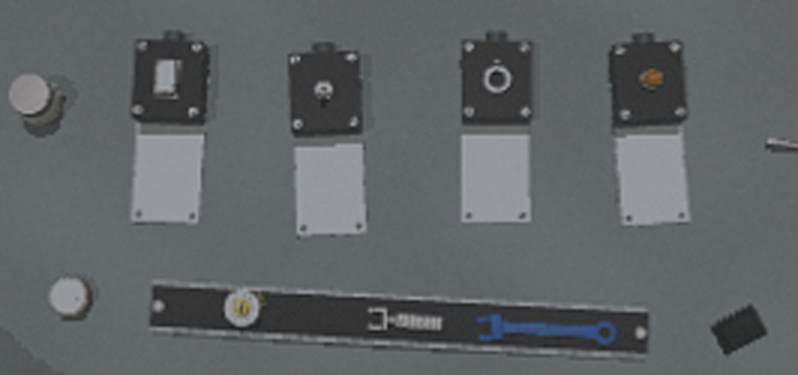

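```bash
cat > m.py <<'E'
from h import *
c=load('top0')
f=lambda x,y,z: atz(c,130+(x+.5)/3-.5,155+(y+.5)/3-.5,z)
if __name__=='__main__':
    np.set_printoptions(precision=4,suppress=True)
    Q=dict(rocker=[(131,222),(199,222),(204,136),(136,136)],toggle=[(299,235),(367,233),(363,144),(294,147)],holed=[(461,222),(530,222),(530,136),(461,136)],lamp=[(623,224),(690,220),(682,133),(615,137)])
    S=dict(rocker=[(138,112),(194,112),(197,47),(141,46)],toggle=[(298,126),(354,121),(351,57),(295,59)],holed=[(468,112),(526,112),(525,47),(468,47)],lamp=[(625,115),(682,113),(675,48),(618,50)])
    for k in Q:
        P=np.array([f(*p,.003) for p in Q[k]]);T=np.array([f(*p,.04) for p in S[k]])
        d=P[2]+P[3]-P[0]-P[1]; l=P.mean(0);t=T.mean(0);e=t-l
        print(k,'ledge',l[:2],'len',np.linalg.norm(d)/2,'w',np.linalg.norm(P[1]-P[0]),'yaw',np.arctan2(d[1],d[0]),'panel',t[:2],'dist',np.linalg.norm(e[:2]),'yaw',np.arctan2(e[1],e[0]))
    for n,x,y,z in [('lamp',651,78,.06),('cap',69,296,.028),('enc',243,308,.06),('enccan',242,309,.04),('exyoke',371,319,.024),('exend',442,324,.027),('spring',605,332,.022),('spjaw',488,327,.022),('sphandL',505,326,.022),('sphandR',590,331,.022),('boot',739,330,.02),('bootL',713,328,.01),('bootT',753,305,.01),('bootR',767,326,.01),('bootB',725,353,.01),('stripL',150,306,.014),('stripR',648,332,.014),('jar',30,94,.055)]:
        print(n,f(x,y,z), dep(c,130+x/3,155+y/3))
E
python3 m.py
```

```text
rocker ledge [0.5618 0.2348] len 0.08360859282159956 w 0.06570937150090683 yaw -0.018718107431474708 panel [0.652  0.2325] dist 0.09028223729430342 yaw -0.025814345391505306
toggle ledge [0.5537 0.0772] len 0.08572122197957373 w 0.0649606398559144 yaw 0.07322092905326431 panel [0.6429 0.0831] dist 0.08937675238652132 yaw 0.06608473324686742
holed ledge [ 0.5664 -0.0808] len 0.08343147043608393 w 0.06608330149634915 yaw 0.006620415717732001 panel [ 0.6562 -0.0795] dist 0.08981445260371382 yaw 0.0139234488698031
lamp ledge [ 0.5689 -0.2326] len 0.08502090869451123 w 0.06519716092763386 yaw 0.08263735436191368 panel [ 0.6567 -0.2255] dist 0.0880357077613281 yaw 0.0813578785106929
lamp [ 0.6558 -0.2233  0.06  ] [ 0.6543 -0.2239  0.0623]
cap [0.4458 0.3199 0.028 ] [0.4446 0.3176 0.0334]
enc [0.4361 0.1515 0.06  ] [0.4358 0.1519 0.0485]
enccan [0.4362 0.1547 0.04  ] [0.4345 0.152  0.0553]
exyoke [0.4296 0.0356 0.024 ] [0.4291 0.035  0.0143]
exend [ 0.4257 -0.0307  0.027 ] [ 0.4249 -0.0316  0.0244]
spring [ 0.42   -0.1837  0.022 ] [ 0.4189 -0.1841  0.0268]
spjaw [ 0.4236 -0.0738  0.022 ] [ 0.4228 -0.0748  0.0201]
sphandL [ 0.4247 -0.0897  0.022 ] [ 0.4237 -0.0905  0.0248]
sphandR [ 0.4208 -0.1696  0.022 ] [ 0.4199 -0.1706  0.0216]
boot [ 0.4228 -0.3115  0.02  ] [ 0.4218 -0.3123  0.0208]
bootL [ 0.425  -0.2885  0.01  ] [ 0.4243 -0.2909  0.0027]
bootT [ 0.4471 -0.3275  0.01  ] [ 0.4468 -0.3312 -0.0024]
bootR [ 0.4271 -0.3408  0.01  ] [ 0.4267 -0.3448 -0.0029]
bootB [ 0.4013 -0.2999  0.01  ] [ 0.4006 -0.3029 -0.0003]
stripL [0.4388 0.2451 0.014 ] [0.4385 0.2462 0.0024]
stripR [ 0.4206 -0.2256  0.014 ] [ 0.4201 -0.2282  0.0027]
jar [0.6331 0.3602 0.055 ] [0.6324 0.3594 0.0541]
```

```bash
cat > go.py <<'E'
import sys
from h import *
x,y,z,yaw=map(float,sys.argv[1:5]); s=ctrl.get_state()
r=np.array(s['ee_rot']); d=np.array([x,y,z])-s['position']
Rt=R.from_euler('xyz',[np.pi,0,yaw]); Rn=R.from_euler('xyz',r)
print('t',round(s['clock'],2),'p',np.round(s['position'],4),'rpy',np.round(r,3),'w',round(s['grip_width'],4))
print('turn(tool)',np.round((Rn.inv()*Rt).as_rotvec(),3),'then shift cm',np.round(Rt.inv().apply(d)*100,2),'norm',round(np.linalg.norm(d)*100,1))
E
python3 -m jog '{"claw":[0,0,0,0,0,0,0,0,0,0],"travel":[[0,0,0],[0,0,0],[0,0,0],[-2,-4.2,0],[-2,-4.2,0],[-2,-4.2,0],[-2,-4.2,0],[-2,-4.2,0],[-2,-4.2,0],[-2,-4.2,0]],"angular":[[0,0,-0.128],[0,0,-0.128],[0,0,-0.128],[0,0,0],[0,0,0],[0,0,0],[0,0,0],[0,0,0],[0,0,0],[0,0,0]]}' 40
python3 go.py .436 .152 .17 3.1416
```

```text
clock: 1.1
position: [0.3744, 0.2838, 0.2312]
ee_rot: [-3.142, -0.0, -3.141]
ft_force: [1.3, 0.4, 0.7]
grip_width: 0.0853
grip_force: 0.0
t 1.1 p [0.3744 0.2838 0.2312] rpy [-3.142 -0.    -3.141] w 0.0853
turn(tool) [-0. -0.  0.] then shift cm [ -6.16 -13.18   6.12] norm 15.8
```

```bash
python3 -m jog '{"claw":[0,0,0,0,0,0,0,0,0,0],"travel":[[-1.5,-3.3,0.5],[-1.5,-3.3,0.5],[-1.5,-3.3,0.5],[-1.5,-3.2,0.5],[0,0,0],[0,0,0],[0,0,0],[0,0,0],[0,0,0],[0,0,0]],"angular":[[0,0,0],[0,0,0],[0,0,0],[0,0,0],[0,0,0],[0,0,0],[0,0,0],[0,0,0],[0,0,0],[0,0,0]]}' 40
python3 go.py .436 .152 .017 3.1416
python3 - <<'E'
from h import *
c=grab('wrist','w1'); print(c['position'],c['orientation'],c['k1'])
E
```

```text
clock: 2.1
position: [0.4339, 0.1551, 0.2114]
ee_rot: [3.142, 0.0, -3.14]
ft_force: [-0.8, 1.6, -0.5]
grip_width: 0.0855
grip_force: 0.0
t 2.1 p [0.4339 0.1551 0.2114] rpy [ 3.142  0.    -3.14 ] w 0.0855
turn(tool) [0.    0.    0.001] then shift cm [-0.21 -0.31 19.44] norm 19.4
[0.35097394 0.15433674 0.35448751] [ 2.81523423e+00 -1.22868838e-03  1.57125809e+00] 0.007047344615228262
```

View pics/w1.png

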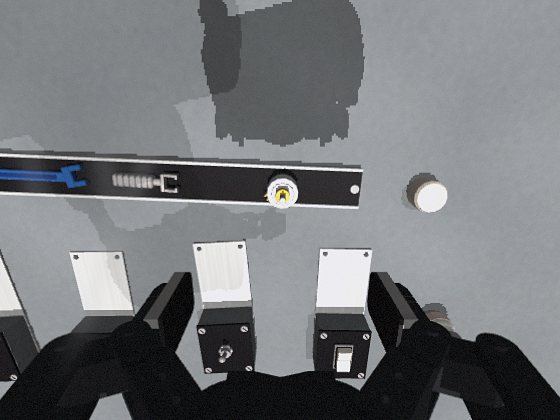

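The wrist view shows the encoder at (283,192), the cap at (431,195), and the extractor from (113,180) to (178,182). The rocker ledge's front corners are at (321,248) and (371,249), and the toggle ledge's at (194,242) and (244,239). I'll cross-check these against the top view.

Run:
```python
from h import *
np.set_printoptions(precision=4,suppress=True)
c=load('w1')
for n,u,v,z in [('shaft',283.5,200,.066),('base can bottom ring',283,189,.03),('cap',430.5,197,.028),('rkfl',371,249,.003),('rkfr',321,248,.003),('tgfr',194,242,.003),('tgfl',244,239,.003),('tg s1',204,330,.04),('tg s2',245,327,.04),('tg s3',251,369,.04),('tg s4',209,371,.04),('rk1',326,336,.04),('rk2',365,337,.04),('rk3',361,376,.04),('rk4',322,374,.04),('exyoke',179,183,.02),('exend',113,180,.027)]:
    print(n,atz(c,u,v,z)[:2],dep(c,u,v))
# can top outline via depth heights
from itertools import product
pts=np.array([dep(c,u,v) for u in range(262,304) for v in range(165,215)])
m=(pts[:,2]>.033)&(pts[:,2]<.046); p=pts[m]; print('can', p.shape,(p.min(0)+p.max(0))/2,p.max(0)-p.min(0))
pts=np.array([dep(c,u,v) for u in range(408,452) for v in range(172,218)])
m=(pts[:,2]>.022)&(pts[:,2]<.034); p=pts[m]; print('cap', p.shape,(p.min(0)+p.max(0))/2,p.max(0)-p.min(0))
```

```text
shaft [0.436  0.1578] [0.4357 0.1578 0.067 ]
base can bottom ring [0.434  0.1577] [0.4288 0.1575 0.0505]
cap [0.4437 0.3211] [0.4434 0.3206 0.0289]
rkfl [0.519  0.2695] [0.5199 0.27   0.0013]
rkfr [0.5177 0.2062] [0.518  0.2063 0.0023]
tgfr [0.5094 0.0466] [0.5105 0.0459 0.0005]
tgfl [0.5053 0.1094] [ 0.5066  0.109  -0.    ]
tg s1 [0.6123 0.0598] [0.6116 0.06   0.0409]
tg s2 [0.6079 0.111 ] [0.607  0.1111 0.0411]
tg s3 [0.6743 0.1164] [0.6727 0.1166 0.0416]
tg s4 [0.6775 0.0612] [0.6762 0.0616 0.0413]
rk1 [0.6216 0.2122] [0.6206 0.212  0.0412]
rk2 [0.6231 0.2613] [0.6209 0.2605 0.0426]
rk3 [0.6861 0.2616] [0.6841 0.2609 0.0419]
rk4 [0.6828 0.2099] [0.4234 0.1664 0.2859]
exyoke [0.4297 0.0416] [0.4312 0.0396 0.014 ]
exend [ 0.4248 -0.0274] [ 0.425  -0.0278  0.0263]
can (610, 3) [0.4363 0.1571 0.0394] [0.0332 0.033  0.0125]
cap (846, 3) [0.4446 0.3227 0.0263] [0.036  0.0371 0.0085]
```

```bash
python3 -m jog '{"claw":[0,0,0,0,0,0,0,0,0,0],"travel":[[-0.2,0.1,3.5],[0,0,3.5],[0,0,3.5],[0,0,3.4],[0,0,2.5],[0,0,1.5],[0,0,1.5],[0,0,0],[0,0,0],[0,0,0]],"angular":[[0,0,0],[0,0,0],[0,0,0],[0,0,0],[0,0,0],[0,0,0],[0,0,0],[0,0,0],[0,0,0],[0,0,0]]}' 30
python3 -m jog '{"claw":[255,255,255,255,255,255,255,255,255,255],"travel":[[0,0,0],[0,0,0],[0,0,0],[0,0,0],[0,0,0],[0,0,0],[0,0,0],[0,0,0],[0,0,0],[0,0,0]],"angular":[[0,0,0],[0,0,0],[0,0,0],[0,0,0],[0,0,0],[0,0,0],[0,0,0],[0,0,0],[0,0,0],[0,0,0]]}' 30
python3 -c "
from h import *
grab('wrist','w2')"
python3 go.py .573 -.0805 .12 3.1516
```

```text
clock: 3.15
position: [0.4365, 0.1557, 0.018]
ee_rot: [3.141, 0.001, -3.141]
ft_force: [-0.3, 0.2, 1.4]
grip_width: 0.0856
grip_force: 0.0
clock: 4.15
position: [0.4363, 0.1556, 0.0176]
ee_rot: [3.141, 0.001, -3.141]
ft_force: [-1.7, 0.3, 9.4]
grip_width: 0.0325
grip_force: 28.9
t 4.2 p [0.4363 0.1556 0.0176] rpy [ 3.141e+00  1.000e-03 -3.141e+00] w 0.0331
turn(tool) [ 0.     0.001 -0.01 ] then shift cm [-13.44 -23.75 -10.24] norm 29.1
```

View pics/w2.png

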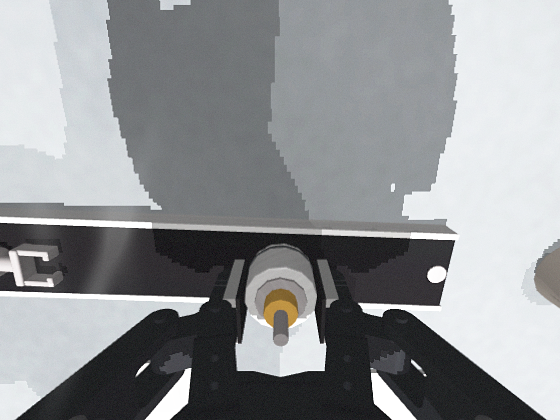

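```bash
python3 -m jog '{"claw":[255,255,255,255,255,255,255,255,255,255],"travel":[[0,0,-2],[0,0,-4.5],[0,0,-4.5],[0,-1.7,-4.5],[0,-4,-1.5],[0,-4,0],[0,-4,0],[0,-4,0],[0,-4,0],[0,-2,0]],"angular":[[0,0,0],[0,0,0],[0,0,0],[0,0,0],[0,0,0],[0,0,0],[0,0,0],[0,0,0],[0,0,0],[0,0,0]]}' 30
python3 - <<'E'
from h import *
c=load('w2')
print(atz(c,281,341,.070),dep(c,281,341))
c=grab('wrist','w3')
E
python3 go.py .573 -.0805 .12 3.1516
```

```text
clock: 5.2
position: [0.4359, -0.084, 0.1874]
ee_rot: [-3.141, 0.0, 3.14]
ft_force: [0.4, 0.2, -1.0]
grip_width: 0.033
grip_force: 30.6
[0.4336183  0.15526633 0.07      ] [0.436666   0.1552785  0.06655929]
t 5.25 p [ 0.4363 -0.0855  0.1874] rpy [-3.14  0.    3.14] w 0.033
turn(tool) [-0.001  0.    -0.012] then shift cm [-13.67   0.36   6.74] norm 15.2
```

View pics/w3.png

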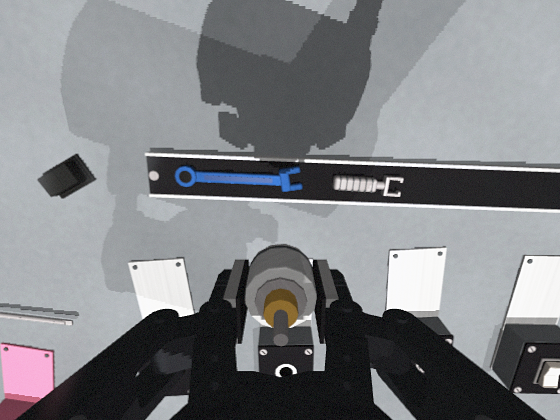

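The view shows the holed panel's front screws at (263,352) and (308,351), with the hole at (286,372). The boot is at (66,175), the spanner runs from the ring at (185,176) to the jaw at (290,179), and the extractor from (334,184) to (402,187).

Run:
```python
from h import *
np.set_printoptions(precision=4,suppress=True)
c=load('w3')
for n,u,v,z in [('s1',263,352,.04),('s2',308,351,.04),('hole',286,372,.04),('lampfr',129,262,.003),('lampfl',184,258,.003),('tgfr',389,250,.003),('tgfl',446,247,.003),('ring',185,176,.022),('jaw',290,179,.022),('jawup',297,169,.022),('jawlo',298,189,.022),('jawroot',283,179,.021),('hl',200,177.5,.021),('hr',275,180.5,.021),('exend',334,183,.024),('exyoke',403,187,.022),('bootbody',68,173,.02),('stripR',153,176,.014)]:
    print(n,atz(c,u,v,z)[:2],dep(c,u,v))
def seg(u0,u1,v0,v1,z0,z1,n):
    pts=np.array([dep(c,u,v) for u in range(u0,u1) for v in range(v0,v1)])
    p=pts[(pts[:,2]>z0)&(pts[:,2]<z1)]
    r=cv2.minAreaRect((p[:,:2]*1000).astype(np.float32)); print(n,len(p),r,p[:,2].mean())
seg(30,102,145,205,.012,.026,'boot')
seg(30,102,145,205,.003,.026,'bootall')
seg(325,412,165,205,.019,.034,'ext')
seg(168,310,160,196,.018,.030,'spanner')
```

```text
s1 [ 0.6261 -0.1054] [ 0.6244 -0.1053  0.0418]
s2 [ 0.6247 -0.0521] [ 0.6217 -0.0525  0.0432]
hole [ 0.6564 -0.0781] [ 0.6577 -0.078   0.0387]
lampfr [ 0.5262 -0.2653] [ 0.526  -0.2651  0.0034]
lampfl [ 0.5211 -0.1992] [ 0.5223 -0.2001  0.0005]
tgfr [0.5112 0.0435] [0.512  0.0442 0.0014]
tgfl [0.5074 0.1099] [0.5085 0.1112 0.0007]
ring [ 0.4181 -0.1819] [ 0.4181 -0.182   0.0218]
jaw [ 0.4214 -0.0745] [ 0.4232 -0.0742  0.0142]
jawup [ 0.4111 -0.0675] [ 0.4109 -0.0675  0.0231]
jawlo [ 0.432  -0.0661] [ 0.4322 -0.0661  0.0214]
jawroot [ 0.4216 -0.0817] [ 0.4213 -0.0817  0.0226]
hl [ 0.4199 -0.167 ] [ 0.4196 -0.1666  0.0224]
hr [ 0.4232 -0.0899] [ 0.4231 -0.0899  0.0214]
exend [ 0.4253 -0.0294] [ 0.4252 -0.0295  0.0243]
exyoke [0.4302 0.0425] [0.4318 0.0452 0.0155]
bootbody [ 0.4152 -0.3017] [ 0.415  -0.3011  0.0208]
stripR [ 0.4197 -0.218 ] [ 0.4192 -0.2169  0.0164]
boot 932 ((422.5428161621094, -312.7442626953125), (23.86496925354004, 38.367183685302734), 28.164066314697266) 0.019481507717815153
bootall 1404 ((422.39617919921875, -312.5103454589844), (31.73213005065918, 46.111976623535156), 27.227455139160156) 0.014920642546069344
ext 905 ((427.3481750488281, 5.542522430419922), (70.18587493896484, 19.921018600463867), 86.05018615722656) 0.02614251705449137
spanner 1632 ((421.067138671875, -126.62690734863281), (129.6373748779297, 25.456026077270508), 89.36077117919922) 0.021881474799243305
```

```bash
python3 -m jog '{"claw":[255,255,255,255,255,255,255,255,255,255],"travel":[[-3.5,0.2,0],[-4,0.2,0],[-4,0.2,0],[-2,0.1,3],[0,0,4],[0,0,4],[0,0,3],[0,0,1.5],[0,0,0],[0,0,0]],"angular":[[0,0,0],[0,0,0],[0,0,0],[0,0,0],[0,0,0],[0,0,0],[0,0,0],[0,0,0],[0,0,0],[0,0,0]]}' 30
python3 go.py .5715 -.0785 .0075 3.1416
```

```text
clock: 6.25
position: [0.5712, -0.0744, 0.0326]
ee_rot: [3.142, -0.0, -3.141]
ft_force: [-1.3, 0.2, -0.0]
grip_width: 0.0328
grip_force: 30.6
t 6.25 p [ 0.5712 -0.0744  0.0326] rpy [ 3.142 -0.    -3.141] w 0.0328
turn(tool) [ 0. -0.  0.] then shift cm [-0.03 -0.41  2.51] norm 2.5
```

```bash
python3 -m jog '{"claw":[255,255,255,255,255,255,255,255,255,255],"travel":[[0,-0.4,0],[0,0,1],[0,0,0.8],[0,0,0.4],[0,0,0.2],[0,0,0.1],[0,0,0],[0,0,0],[0,0,0],[0,0,0]],"angular":[[0,0,0],[0,0,0],[0,0,0],[0,0,0],[0,0,0],[0,0,0],[0,0,0],[0,0,0],[0,0,0],[0,0,0]]}' 30
python3 go.py .5715 -.0785 .0070 3.1416
```

```text
clock: 7.25
position: [0.5713, -0.0784, 0.0074]
ee_rot: [-3.142, 0.0, -3.141]
ft_force: [-0.4, -1.0, -0.5]
grip_width: 0.0328
grip_force: 30.6
t 7.25 p [ 0.5713 -0.0784  0.0074] rpy [-3.142  0.    -3.141] w 0.0328
turn(tool) [-0.  0.  0.] then shift cm [-0.02 -0.01  0.04] norm 0.1
```

```bash
python3 -m jog '{"claw":[255,255,0,0,0,0,0,0,0,0],"travel":[[0,0,0.06],[0,0,0],[0,0,0],[0,0,0],[0,0,0],[0,0,0],[0,0,-1],[0,0,-3],[0,0,-4.5],[0,0,-4.5]],"angular":[[0,0,0],[0,0,0],[0,0,0],[0,0,0],[0,0,0],[0,0,0],[0,0,0],[0,0,0],[0,0,0],[0,0,0]]}' 30
python3 go.py .4225 -.3125 .17 2.05
```

```text
clock: 8.25
position: [0.5706, -0.0783, 0.1385]
ee_rot: [3.141, -0.001, -3.141]
ft_force: [0.2, -0.4, 0.6]
grip_width: 0.0857
grip_force: 0.0
t 8.25 p [ 0.5706 -0.0783  0.1385] rpy [ 3.141e+00 -1.000e-03 -3.141e+00] w 0.0857
turn(tool) [-0.000e+00 -1.000e-03  1.092e+00] then shift cm [-13.96 -23.94  -3.15] norm 27.9
```

```bash
python3 -m jog '{"claw":[0,0,0,0,0,0,0,0,0,0],"travel":[[2.4,-3.9,0],[2.5,-3.9,0],[2.5,-3.9,0],[2.5,-3.9,0],[2.5,-3.9,0],[2.4,-3.9,0],[0,0,0],[0,0,0],[0,0,0],[0,0,0]],"angular":[[0,0,0],[0,0,0],[0,0,0],[0,0,0],[0,0,0],[0,0,0],[0,0,0.14],[0,0,0.14],[0,0,0.14],[0,0,0.14]]}' 30
python3 go.py .4225 -.3125 .09 2.05
python3 -m jog '{"claw":[0,0,0,0,0,0,0,0,0,0],"travel":[[0,0,0],[0,0,0],[0,0,0],[0,0,0],[0,0,2],[0,0,2],[0,0,0],[0,0,0],[0,0,0],[0,0,0]],"angular":[[0,0,0.133],[0,0,0.133],[0,0,0.133],[0,0,0.133],[0,0,0],[0,0,0],[0,0,0],[0,0,0],[0,0,0],[0,0,0]]}' 30
python3 - <<'E'
from h import *
c=grab('wrist','w4')
pts=np.array([dep(c,u,v) for u in range(0,560,2) for v in range(0,420,2)])
pts=pts[np.linalg.norm(pts[:,:2]-[.4225,-.3125],axis=1)<.05]
for lo in(.004,.012):
    p=pts[(pts[:,2]>lo)&(pts[:,2]<.03)]; print(len(p),cv2.minAreaRect((p[:,:2]*1000).astype(np.float32)))
# encoder
pts=np.array([dep(c,u,v) for u in range(560) for v in range(420)])
p=pts[(np.linalg.norm(pts[:,:2]-[.5715,-.0785],axis=1)<.04)&(pts[:,2]>.02)&(pts[:,2]<.06)]
print('enc',len(p), (p.min(0)+p.max(0))/2 if len(p) else '')
E
python3 go.py .4225 -.3125 .0055 2.05
```

```text
clock: 9.25
position: [0.4231, -0.3126, 0.1374]
ee_rot: [-3.142, 0.0, 2.576]
ft_force: [0.2, 0.2, -0.0]
grip_width: 0.0857
grip_force: 0.0
t 9.25 p [ 0.4231 -0.3126  0.1374] rpy [-3.142  0.     2.576] w 0.0857
turn(tool) [0.    0.    0.526] then shift cm [ 0.03 -0.05  4.74] norm 4.7
clock: 10.25
position: [0.4236, -0.3128, 0.0977]
ee_rot: [3.141, 0.001, 2.05]
ft_force: [-0.5, -0.0, 0.2]
grip_width: 0.0858
grip_force: 0.0
513 ((422.2354431152344, -313.2769775390625), (30.743558883666992, 45.80633544921875), 28.420032501220703)
361 ((422.0439758300781, -312.87530517578125), (23.177427291870117, 36.63864517211914), 28.222578048706055)
enc 0 
t 10.3 p [ 0.4235 -0.3127  0.0975] rpy [3.141e+00 1.000e-03 2.050e+00] w 0.0856
turn(tool) [ 0.     0.001 -0.   ] then shift cm [ 0.07 -0.08  9.2 ] norm 9.2
```

```bash
python3 -m jog '{"claw":[0,0,0,0,0,0,0,0,0,0],"travel":[[0.05,-0.1,3],[0,0,3],[0,0,2],[0,0,0.75],[0,0,0],[0,0,0],[0,0,0],[0,0,0],[0,0,0],[0,0,0]],"angular":[[0,0,-0.012],[0,0,0],[0,0,0],[0,0,0],[0,0,0],[0,0,0],[0,0,0],[0,0,0],[0,0,0],[0,0,0]]}' 30
python3 -m jog '{"claw":[255,255,255,255,255,255,255,255,255,255],"travel":[[0,0,0],[0,0,0],[0,0,0],[0,0,0],[0,0,0],[0,0,0],[0,0,0],[0,0,0],[0,0,0],[0,0,0]],"angular":[[0,0,0],[0,0,0],[0,0,0],[0,0,0],[0,0,0],[0,0,0],[0,0,0],[0,0,0],[0,0,0],[0,0,0]]}' 30
python3 go.py .569 .238 .15 3.1296
```

```text
clock: 11.3
position: [0.4222, -0.3126, 0.0095]
ee_rot: [3.141, 0.0, 2.062]
ft_force: [-0.4, 0.7, 0.6]
grip_width: 0.0858
grip_force: 0.0
clock: 12.3
position: [0.4221, -0.3125, 0.0093]
ee_rot: [3.142, 0.0, 2.062]
ft_force: [-1.3, 0.7, 5.0]
grip_width: 0.0235
grip_force: 29.8
t 12.3 p [ 0.4221 -0.3125  0.0093] rpy [3.142 0.    2.062] w 0.0235
turn(tool) [-0.     0.    -1.068] then shift cm [-14.03  55.22 -14.07] norm 58.7
```

```bash
python3 -m jog '{"claw":[255,255,255,255,255,255,255,255,255,255],"travel":[[0,0,-1.5],[0,0,-4],[0,0,-4.5],[0,0,-4],[0,0,0],[0,0,0],[0,0,0],[0,0,0],[0,0,0],[-1,3,0]],"angular":[[0,0,0],[0,0,-0.133],[0,0,-0.133],[0,0,-0.133],[0,0,-0.133],[0,0,-0.133],[0,0,-0.133],[0,0,-0.133],[0,0,-0.137],[0,0,0]]}' 30
python3 -m jog '{"claw":[255,255,255,255,255,255,255,255,255,255],"travel":[[-1.1,4.7,0],[-1.1,4.7,0],[-1.1,4.7,0],[-1.1,4.7,0],[-1.1,4.7,0],[-1.1,4.7,0],[-1.1,4.7,0],[-1.1,4.7,0],[-1.1,4.7,0],[-1.1,4.7,0]],"angular":[[0,0,0],[0,0,0],[0,0,0],[0,0,0],[0,0,0],[0,0,0],[0,0,0],[0,0,0],[0,0,0],[0,0,0]]}' 30
python3 go.py .5675 .237 .03 3.1216
```

```text
clock: 13.3
position: [0.4324, -0.2846, 0.1491]
ee_rot: [-3.14, 0.001, 3.134]
ft_force: [0.4, -0.0, -0.2]
grip_width: 0.0228
grip_force: 29.6
clock: 14.3
position: [0.548, 0.1883, 0.1491]
ee_rot: [-3.142, -0.0, 3.13]
ft_force: [2.2, -1.1, 0.2]
grip_width: 0.023
grip_force: 29.6
t 14.3 p [0.548  0.1883 0.1491] rpy [-3.142 -0.     3.13 ] w 0.023
turn(tool) [-0.    -0.     0.008] then shift cm [-1.86  4.91 11.91] norm 13.0
```

```bash
python3 -m jog '{"claw":[255,255,255,255,255,255,255,255,255,255],"travel":[[-1,2.5,0],[-0.9,2.4,0],[0,0,3],[0,0,4],[0,0,3],[0,0,1.9],[0,0,0],[0,0,0],[0,0,0],[0,0,0]],"angular":[[0,0,0],[0,0,0],[0,0,0],[0,0,0],[0,0,0],[0,0,0],[0,0,0],[0,0,0],[0,0,0],[0,0,0]]}' 30
python3 - <<'E'
from h import *
grab('wrist','w5')
E
python3 go.py .5675 .237 .0125 3.1216
```

```text
clock: 15.3
position: [0.5683, 0.2351, 0.0315]
ee_rot: [3.141, 0.002, 3.13]
ft_force: [-0.5, -0.7, -0.3]
grip_width: 0.0227
grip_force: 29.7
t 15.35 p [0.5681 0.235  0.0313] rpy [3.141e+00 2.000e-03 3.130e+00] w 0.023
turn(tool) [0.001 0.002 0.008] then shift cm [0.07 0.2  1.88] norm 1.9
```

View pics/w5.png

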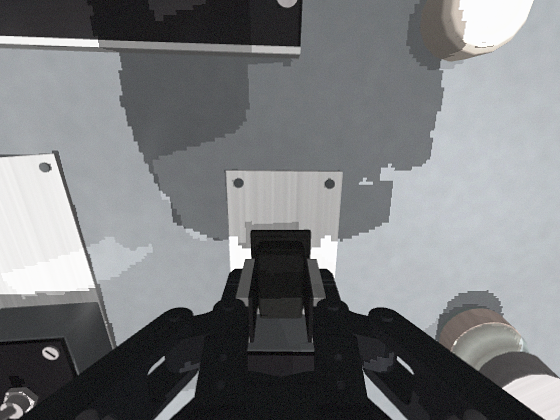

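The boot is held above the rocker ledge. The ledge's front corners are at (226,171) and (342,171), and the boot flange's front edge runs from (251,232) to (310,232).

Run:
```python
from h import *
np.set_printoptions(precision=4,suppress=True)
c=load('w5')
a,b=atz(c,226,171,.003),atz(c,342,171,.003); a2,b2=atz(c,230,270,.003),atz(c,338,270,.003)
m=(a+b)/2; print(a,b,a2,b2,'mid',m,'yaw',-np.arctan2((b-a)[0],(b-a)[1]))
print('centre',m+np.array([.0475,-.0475*.02,0]))
print('bootfront',atz(c,251,232,.028),atz(c,310,232,.028),dep(c,280,236))
print('cap',atz(c,485,18,.028),'ledge tg corner',atz(c,57,153,.003))
```

```text
[0.5184 0.2045 0.003 ] [0.5193 0.2702 0.003 ] [0.5816 0.2026 0.003 ] [0.5826 0.2709 0.003 ] mid [0.5188 0.2373 0.003 ] yaw -0.012896142683764576
centre [0.5663 0.2364 0.003 ]
bootfront [0.5455 0.2197 0.028 ] [0.5459 0.2502 0.028 ] [0.5486 0.2347 0.0265]
cap [0.451  0.3209 0.028 ] ledge tg corner [0.5072 0.1119 0.003 ]
```

```bash
python3 -m jog '{"claw":[255,255,255,255,255,255,255,0,0,0],"travel":[[0.18,0.15,0],[0,0,0.7],[0,0,0.7],[0,0,0.3],[0,0,0.15],[0,0,0.05],[0,0,0],[0,0,0],[0,0,0],[0,0,0]],"angular":[[0,0,0],[0,0,0],[0,0,0],[0,0,0],[0,0,0],[0,0,0],[0,0,0],[0,0,0],[0,0,0],[0,0,0]]}' 30
python3 go.py .4273 .1 .1 1.502
```

```text
clock: 16.35
position: [0.5657, 0.2363, 0.0108]
ee_rot: [-3.141, -0.0, 3.13]
ft_force: [0.3, -0.2, 1.2]
grip_width: 0.0656
grip_force: 0.0
t 16.35 p [0.5657 0.2363 0.0108] rpy [-3.141 -0.     3.13 ] w 0.0656
turn(tool) [-0.    -0.     1.628] then shift cm [-14.55 -12.87  -8.92] norm 21.4
```

```bash
python3 -m jog '{"claw":[0,0,0,0,0,0,0,0,0,0],"travel":[[0,0,0],[0,0,-2],[0,0,-4.5],[0,0,-4.5],[2.27,-4.02,0],[2.27,-4.02,0],[2.27,-4.02,0],[2.27,-4.02,0],[2.27,-4.02,0],[2.27,-4.02,0]],"angular":[[0,0,0],[0,0,0],[0,0,0],[0,0,0],[0,0,0],[0,0,0],[0,0,0],[0,0,0],[0,0,0],[0,0,0]]}' 30
python3 -m jog '{"claw":[0,0,0,0,0,0,0,0,0,0],"travel":[[0,0,0],[0,0,0],[0,0,0],[0,0,0],[0,0,0],[0,0,0],[0,0,0],[0,0,0],[0,0,0],[0,0,0]],"angular":[[0,0,0.136],[0,0,0.136],[0,0,0.136],[0,0,0.136],[0,0,0.136],[0,0,0.136],[0,0,0.136],[0,0,0.136],[0,0,0.136],[0,0,0.136]]}' 30
python3 go.py .4267 -.0035 .0185 1.502
python3 - <<'E'
from h import *
c=grab('wrist','w6')
pts=np.array([dep(c,u,v) for u in range(0,560) for v in range(0,420)])
p=pts[(np.linalg.norm(pts[:,:2]-[.4273,.0055],axis=1)<.045)&(pts[:,2]>.0195)&(pts[:,2]<.033)]
print(len(p),cv2.minAreaRect((p[:,:2]*1000).astype(np.float32)))
E
```

```text
clock: 17.35
position: [0.4257, -0.0044, 0.1212]
ee_rot: [-3.141, 0.0, 3.13]
ft_force: [1.6, -2.1, -0.9]
grip_width: 0.0849
grip_force: 0.0
clock: 18.35
position: [0.4268, -0.0032, 0.1211]
ee_rot: [3.142, -0.0, 1.764]
ft_force: [0.2, 0.5, 0.4]
grip_width: 0.0856
grip_force: 0.0
t 18.35 p [ 0.4268 -0.0032  0.1211] rpy [ 3.142 -0.     1.764] w 0.0856
turn(tool) [ 0.    -0.     0.262] then shift cm [-0.03 -0.   10.26] norm 10.3
1267 ((427.3523254394531, 5.598897933959961), (69.494873046875, 19.99707794189453), 86.20026397705078)
```

```bash
python3 -m jog '{"claw":[0,0,0,0,0,0,0,0,0,0],"travel":[[0,0,0],[0,0,0],[0,0,3],[0,0,4],[0,0,2.2],[0,0,1],[0,0,0],[0,0,0],[0,0,0],[0,0,0]],"angular":[[0,0,0.13],[0,0,0.13],[0,0,0],[0,0,0],[0,0,0],[0,0,0],[0,0,0],[0,0,0],[0,0,0],[0,0,0]]}' 30
python3 -m jog '{"claw":[255,255,255,255,255,255,255,255,255,255],"travel":[[0,0,0],[0,0,0],[0,0,0],[0,0,0],[0,0,0],[0,0,0],[0,0,0],[0,0,0],[0,0,0],[0,0,0]],"angular":[[0,0,0],[0,0,0],[0,0,0],[0,0,0],[0,0,0],[0,0,0],[0,0,0],[0,0,0],[0,0,0],[0,0,0]]}' 30
python3 go.py .55 .0795 .0185 0.07
```

```text
clock: 19.4
position: [0.4273, -0.0033, 0.0201]
ee_rot: [3.14, 0.0, 1.51]
ft_force: [0.4, -0.1, 0.4]
grip_width: 0.0852
grip_force: 0.0
clock: 20.4
position: [0.4267, -0.0032, 0.0193]
ee_rot: [3.142, 0.0, 1.51]
ft_force: [-0.5, 0.6, 5.8]
grip_width: 0.013
grip_force: 31.4
t 20.4 p [ 0.4267 -0.0032  0.0193] rpy [3.142 0.    1.51 ] w 0.013
turn(tool) [ 0.   -0.    1.44] then shift cm [12.88 -7.38  0.08] norm 14.8
```

```bash
python3 -m jog '{"claw":[255,255,255,255,255,255,255,255,255,255],"travel":[[0,0,-2],[0,0,-4],[0,0,-3],[0,0,0],[0,0,0],[0,0,0],[0,0,0],[0,0,0],[0,0,0],[0,0,0]],"angular":[[0,0,0.14],[0,0,0.145],[0,0,0.145],[0,0,0.145],[0,0,0.145],[0,0,0.145],[0,0,0.145],[0,0,0.144],[0,0,0.144],[0,0,0.144]]}' 30
python3 go.py .5484 .0799 .04 0.068
```

```text
clock: 21.4
position: [0.4265, -0.0032, 0.1091]
ee_rot: [-3.142, 0.0, 0.062]
ft_force: [0.4, -0.3, 0.0]
grip_width: 0.0131
grip_force: 30.7
t 21.4 p [ 0.4265 -0.0032  0.1091] rpy [-3.142  0.     0.062] w 0.0131
turn(tool) [-0.     0.    -0.006] then shift cm [12.72 -7.46  6.91] norm 16.3
```

```bash
python3 -m jog '{"claw":[255,255,255,255,255,255,255,255,255,255],"travel":[[2.5,-1.5,0],[3.4,-2,0],[3.4,-2,0],[3.42,-1.96,0],[0,0,3],[0,0,3],[0,0,0.5],[0,0,0],[0,0,0],[0,0,0]],"angular":[[0,0,0],[0,0,0],[0,0,0],[0,0,0],[0,0,0],[0,0,0],[0,0,0],[0,0,0],[0,0,0],[0,0,0]]}' 30
python3 go.py .5484 .0799 .0088 0.068
python3 - <<'E'
from h import *
grab('wrist','w7')
E
```

```text
clock: 22.4
position: [0.5493, 0.0798, 0.0455]
ee_rot: [3.142, -0.002, 0.068]
ft_force: [0.2, -0.1, -0.4]
grip_width: 0.0127
grip_force: 30.7
t 22.4 p [0.5493 0.0798 0.0455] rpy [ 3.142e+00 -2.000e-03  6.800e-02] w 0.0127
turn(tool) [ 0.    -0.002 -0.   ] then shift cm [-0.09 -0.02  3.67] norm 3.7
```

View pics/w7.png

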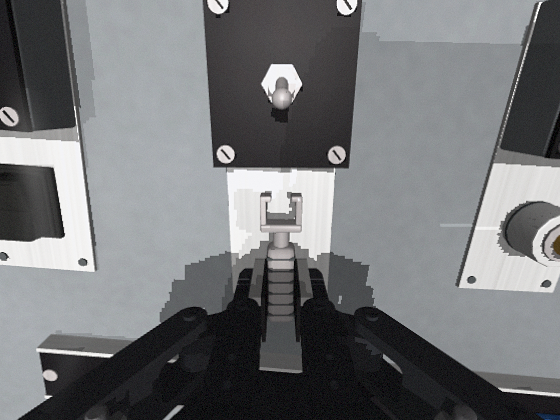

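The extractor is held above the toggle ledge. The panel screws are at (218,4), (346,4), (337,155) and (225,155), and the yoke tip is at about (281,196).

Run:
```python
from h import *
np.set_printoptions(precision=4,suppress=True)
c=load('w7')
P=np.array([atz(c,u,v,.04) for u,v in[(218,4),(346,4),(337,155),(225,155)]]);print(P)
m=P.mean(0);d=P[0]+P[1]-P[2]-P[3];y=np.arctan2(d[1],d[0]);print(m,y)
print('ledge',m-.085*np.array([np.cos(y),np.sin(y),0]))
e1,e2=atz(c,228,200,.003),atz(c,333,200,.003);print('edges',e1,e2,(e1+e2)/2)
print('yoke',atz(c,281,196,.05),dep(c,265,198),dep(c,297,198))
print('enc', atz(c,556,238,.055))
```

```text
[[0.6706 0.1136 0.04  ]
 [0.6742 0.0604 0.04  ]
 [0.612  0.0562 0.04  ]
 [0.6084 0.1101 0.04  ]]
[0.6413 0.0851 0.04  ] 0.06089294888570519
ledge [0.5565 0.0799 0.04  ]
edges [0.5745 0.1143 0.003 ] [0.579  0.0481 0.003 ] [0.5768 0.0812 0.003 ]
yoke [0.5925 0.082  0.05  ] [0.5917 0.0894 0.0523] [0.5924 0.0745 0.0515]
enc [ 0.582  -0.0488  0.055 ]
```

```bash
python3 -m jog '{"claw":[255,255,255,255,255,255,255,0,0,0],"travel":[[-0.05,0,1],[0,0,1.5],[0,0,0.8],[0,0,0.25],[0,0,0.1],[0,0,0],[0,0,0],[0,0,0],[0,0,0],[0,0,0]],"angular":[[0,0,0],[0,0,0],[0,0,0],[0,0,0],[0,0,0],[0,0,0],[0,0,0],[0,0,0],[0,0,0],[0,0,0]]}' 30
python3 go.py .4448 .3215 .15 .068
```

```text
clock: 23.45
position: [0.5483, 0.0798, 0.0077]
ee_rot: [3.142, -0.0, 0.068]
ft_force: [-0.6, 0.5, -0.1]
grip_width: 0.0557
grip_force: 0.0
t 23.45 p [0.5483 0.0798 0.0077] rpy [ 3.142 -0.     0.068] w 0.0557
turn(tool) [ 0. -0. -0.] then shift cm [ -8.68 -24.81 -14.23] norm 29.9
```

```bash
python3 -m jog '{"claw":[0,0,0,0,0,0,0,0,0,0],"travel":[[0,0,0],[0,0,-2],[0,0,-4],[0,0,-4],[-1.45,-4.13,0],[-1.45,-4.13,0],[-1.45,-4.13,0],[-1.45,-4.13,0],[-1.45,-4.13,0],[-1.43,-4.13,0]],"angular":[[0,0,0],[0,0,0],[0,0,0],[0,0,0],[0,0,0],[0,0,0],[0,0,0],[0,0,0],[0,0,0],[0,0,0]]}' 30
python3 -m jog '{"claw":[0,0,0,0,0,0,0,0,0,0],"travel":[[0,0,0],[0,0,0],[0,0,3],[0,0,3],[0,0,0],[0,0,0],[0,0,0],[0,0,0],[0,0,0],[0,0,0]],"angular":[[0,0,0],[0,0,0],[0,0,0],[0,0,0],[0,0,0],[0,0,0],[0,0,0],[0,0,0],[0,0,0],[0,0,0]]}' 25
python3 - <<'E'
from h import *
c=grab('wrist','w8')
pts=np.array([dep(c,u,v) for u in range(0,560) for v in range(0,420)])
p=pts[(np.linalg.norm(pts[:,:2]-[.4446,.322],axis=1)<.035)&(pts[:,2]>.022)&(pts[:,2]<.034)]
print(len(p),cv2.minEnclosingCircle((p[:,:2]*1000).astype(np.float32)),p.min(0),p.max(0))
E
python3 go.py .4446 .322 .008 .068
```

```text
clock: 24.45
position: [0.4438, 0.3227, 0.1077]
ee_rot: [-3.142, -0.0, 0.068]
ft_force: [0.4, -0.0, -0.0]
grip_width: 0.0853
grip_force: 0.0
clock: 25.45
position: [0.4449, 0.3213, 0.0482]
ee_rot: [-3.141, -0.001, 0.068]
ft_force: [-0.4, 0.4, 0.1]
grip_width: 0.0851
grip_force: 0.0
2678 ((444.99066162109375, 323.26910400390625), 18.846487045288086) [0.42746228 0.30497696 0.02200601] [0.46362499 0.34190312 0.02987456]
t 25.5 p [0.4449 0.3213 0.0481] rpy [-3.141e+00 -1.000e-03  6.800e-02] w 0.0854
turn(tool) [-0.    -0.001 -0.   ] then shift cm [-0.02 -0.07  4.01] norm 4.0
```

```bash
python3 -m jog '{"claw":[0,0,0,0,0,0,255,255,255,255],"travel":[[0,-0.19,1],[0,0,1.5],[0,0,1],[0,0,0.4],[0,0,0],[0,0,0],[0,0,0],[0,0,0],[0,0,0],[0,0,0]],"angular":[[0,0,0],[0,0,0],[0,0,0],[0,0,0],[0,0,0],[0,0,0],[0,0,0],[0,0,0],[0,0,0],[0,0,0]]}' 25
python3 -m jog '{"claw":[255,255,255,255,255,255,255,255,255,255],"travel":[[0,0,0],[0,0,0],[0,0,0],[0,0,0],[0,0,-1.5],[0,0,-4],[0,0,-4],[0,0,-4],[0,0,0],[0,0,0]],"angular":[[0,0,0],[0,0,0],[0,0,0],[0,0,0],[0,0,0],[0,0,0],[0,0,0],[0,0,0],[0,0,0],[0,0,0]]}' 25
python3 go.py .615 -.2217 .143 .08
```

```text
clock: 26.5
position: [0.4448, 0.3232, 0.0091]
ee_rot: [-3.141, -0.001, 0.068]
ft_force: [-2.1, -1.4, 8.3]
grip_width: 0.037
grip_force: 24.1
clock: 27.5
position: [0.4449, 0.3232, 0.1445]
ee_rot: [-3.141, -0.002, 0.068]
ft_force: [0.2, 0.2, -1.1]
grip_width: 0.0364
grip_force: 25.3
t 27.5 p [0.4449 0.3232 0.1445] rpy [-3.141e+00 -2.000e-03  6.800e-02] w 0.0364
turn(tool) [-0.001 -0.002 -0.012] then shift cm [12.6  55.68  0.15] norm 57.1
```

```bash
python3 -m jog '{"claw":[255,255,255,255,255,255,255,255,255,255],"travel":[[1,4.5,0],[1,4.7,0],[1,4.7,0],[1,4.7,0],[1,4.7,0],[1,4.7,0],[1,4.7,0],[1,4.7,0],[1,4.7,0],[1,4.7,0]],"angular":[[0,0,0],[0,0,0],[0,0,0],[0,0,0],[0,0,0],[0,0,0],[0,0,0],[0,0,0],[0,0,0],[0,0,0]]}' 25
python3 -m jog '{"claw":[255,255,255,255,255,255,255,255,255,255],"travel":[[1.7,4.6,0],[1.7,4.4,0],[0,0,0],[0,0,0],[0,0,0],[0,0,0],[0,0,0],[0,0,0],[0,0,0],[0,0,0]],"angular":[[0,0,0],[0,0,-0.012],[0,0,0],[0,0,0],[0,0,0],[0,0,0],[0,0,0],[0,0,0],[0,0,0],[0,0,0]]}' 25
python3 go.py .656 -.2217 .143 .08
python3 - <<'E'
from h import *
grab('wrist','w9')
E
```

```text
clock: 28.5
position: [0.5755, -0.1389, 0.1422]
ee_rot: [-3.141, 0.002, 0.068]
ft_force: [1.1, 0.4, 0.1]
grip_width: 0.0369
grip_force: 25.3
clock: 29.5
position: [0.6161, -0.2244, 0.1438]
ee_rot: [3.142, -0.0, 0.08]
ft_force: [-0.0, -0.8, -0.8]
grip_width: 0.0365
grip_force: 25.3
t 29.5 p [ 0.6161 -0.2244  0.1438] rpy [ 3.142 -0.     0.08 ] w 0.0365
turn(tool) [ 0. -0.  0.] then shift cm [4.   0.05 0.08] norm 4.0
```

View pics/w9.png

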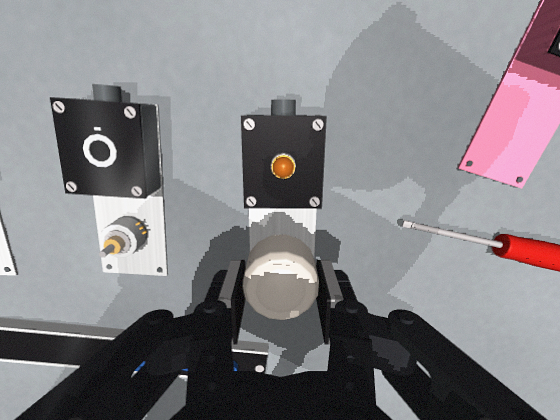

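The lamp carrier's screws are at (250,125), (318,125), (314,202) and (251,201), and the lamp is at (283,166). The holed carrier's screws are at (58,107), (130,112), (138,190) and (71,187). The encoder is standing upright.

Run:
```python
from h import *
np.set_printoptions(precision=4,suppress=True)
c=load('w9')
for n,L in dict(lamp=[(250,125),(318,125),(314,202),(251,201)],holed=[(58,107),(130,112),(138,190),(71,187)]).items():
    P=np.array([atz(c,u,v,.04) for u,v in L]); m=P.mean(0);d=P[0]+P[1]-P[2]-P[3];y=np.arctan2(d[1],d[0]);print(n,m,y,'ledge',(m-.085*np.array([np.cos(y),np.sin(y),0]))[:2])
print('lamp',atz(c,283,166,.058),dep(c,283,166),'hole',atz(c,99,150,.041))
h=[atz(c,u,v,.003) for u,v in[(103,273),(167,276)]];print('holed front',h)
pts=np.array([dep(c,u,v) for u in range(560) for v in range(420)])
p=pts[(np.linalg.norm(pts[:,:2]-[.5715,-.0785],axis=1)<.04)&(pts[:,2]>.024)&(pts[:,2]<.034)];print('enc',len(p),(p.min(0)+p.max(0))/2,p.max(0)-p.min(0))
p=pts[(np.linalg.norm(pts[:,:2]-[.4211,-.1266],axis=1)<.09)&(pts[:,2]>.018)&(pts[:,2]<.03)];print('sp',len(p),p.min(0),p.max(0))
```

```text
lamp [ 0.6552 -0.2239  0.04  ] 0.06303313889210263 ledge [ 0.5704 -0.2292]
holed [ 0.6548 -0.0772  0.04  ] 0.02198300102367502 ledge [ 0.5698 -0.079 ]
lamp [ 0.6575 -0.2234  0.058 ] [ 0.658  -0.2233  0.061 ] hole [ 0.6555 -0.0773  0.041 ]
holed front [array([ 0.5203, -0.0457,  0.003 ]), array([ 0.5219, -0.1123,  0.003 ])]
enc 804 [ 0.5713 -0.0793  0.029 ] [0.0338 0.0347 0.0099]
sp 69 [ 0.4123 -0.192   0.0183] [ 0.4279 -0.0787  0.0235]
```

```bash
python3 -m jog '{"claw":[255,255,255,255,255,255,255,255,255,255],"travel":[[2,0.1,0],[2,0.08,0],[0,0,0],[0,0,2],[0,0,2],[0,0,2],[0,0,1.5],[0,0,1],[0,0,0],[0,0,0]],"angular":[[0,0,0],[0,0,0],[0,0,0],[0,0,0],[0,0,0],[0,0,0],[0,0,0],[0,0,0],[0,0,0],[0,0,0]]}' 25
python3 go.py .6563 -.223 .049 .08
```

```text
clock: 30.55
position: [0.6563, -0.2233, 0.0592]
ee_rot: [3.141, -0.0, 0.08]
ft_force: [-0.0, -0.6, 0.1]
grip_width: 0.0371
grip_force: 25.3
t 30.55 p [ 0.6563 -0.2233  0.0592] rpy [ 3.141 -0.     0.08 ] w 0.0371
turn(tool) [ 0. -0. -0.] then shift cm [ 0.   -0.03  1.02] norm 1.0
```

```bash
python3 -m jog '{"claw":[255,255,255,255,255,255,255,255,255,255],"travel":[[0,0,0.4],[0,0,0.3],[0,0,0.2],[0,0,0.1],[0,0,0.05],[0,0,0],[0,0,0],[0,0,0],[0,0,0],[0,0,0]],"angular":[[0,0,0],[0,0,0],[0,0,0],[0,0,0],[0,0,0],[0,0,0],[0,0,0],[0,0,0],[0,0,0],[0,0,0]]}' 25
python3 go.py .6563 -.223 .049 .08
```

```text
clock: 31.55
position: [0.6561, -0.2232, 0.0491]
ee_rot: [3.141, -0.0, 0.08]
ft_force: [-4.5, 1.2, 11.2]
grip_width: 0.0368
grip_force: 26.3
t 31.55 p [ 0.6561 -0.2232  0.0491] rpy [ 3.141 -0.     0.08 ] w 0.0368
turn(tool) [ 0. -0. -0.] then shift cm [ 0.02 -0.02  0.01] norm 0.0
```

```bash
python3 -m jog '{"claw":[0,0,0,0,0,0,0,0,0,0],"travel":[[0,0,0],[0,0,0],[0,0,0],[0,0,0],[0,0,-1],[0,0,-2.5],[0,0,-3.5],[-2,-1,-1],[-4.1,-2.1,0],[-4.1,-2.1,0]],"angular":[[0,0,0],[0,0,0],[0,0,0],[0,0,0],[0,0,0],[0,0,0],[0,0,0],[0,0,0],[0,0,0],[0,0,0]]}' 25
python3 -m jog '{"claw":[0,0,0,0,0,0,0,0,0,0],"travel":[[-4.1,-2.1,0],[-4.1,-2.1,0],[-4.2,-2.1,0],[0,0,0],[0,0,0],[0,0,0],[0,0,0],[0,0,0],[0,0,0],[0,0,0]],"angular":[[0,0,0],[0,0,0],[0,0,-0.145],[0,0,-0.145],[0,0,-0.145],[0,0,-0.145],[0,0,-0.145],[0,0,-0.145],[0,0,-0.145],[0,0,-0.145]]}' 40
python3 go.py .4215 -.127 .0165 1.53
```

```text
clock: 32.55
position: [0.5495, -0.1792, 0.1292]
ee_rot: [3.141, -0.002, 0.08]
ft_force: [1.4, -0.1, 0.2]
grip_width: 0.0856
grip_force: 0.0
clock: 33.55
position: [0.422, -0.1267, 0.1288]
ee_rot: [3.141, 0.0, 1.246]
ft_force: [-0.2, 0.5, 0.5]
grip_width: 0.0855
grip_force: 0.0
t 33.55 p [ 0.422  -0.1267  0.1288] rpy [3.141 0.    1.246] w 0.0855
turn(tool) [ 0.001  0.    -0.284] then shift cm [-0.03 -0.05 11.23] norm 11.2
```

```bash
python3 -m jog '{"claw":[0,0,0,0,0,0,0,0,0,0],"travel":[[0,0,0],[0,0,0],[0,0,2.2],[0,0,3],[0,0,0],[0,0,0],[0,0,0],[0,0,0],[0,0,0],[0,0,0]],"angular":[[0,0,-0.142],[0,0,-0.142],[0,0,0],[0,0,0],[0,0,0],[0,0,0],[0,0,0],[0,0,0],[0,0,0],[0,0,0]]}' 40
python3 - <<'E'
from h import *
c=grab('wrist','w10')
pts=np.array([dep(c,u,v) for u in range(0,560) for v in range(0,420)])
p=pts[(np.abs(pts[:,0]-.4215)<.014)&(np.abs(pts[:,1]+.127)<.07)&(pts[:,2]>.0185)&(pts[:,2]<.027)]
print(len(p),p.min(0),p.max(0))
q=p[np.abs(p[:,1]+.127)<.035]
for y in(-.155,-.14,-.127,-.11,-.1):
    s=p[np.abs(p[:,1]-y)<.004]; print(y,len(s), s[:,0].min() if len(s) else'',s[:,0].max() if len(s) else '')
E
python3 go.py .4215 -.127 .0165 1.53
```

```text
clock: 34.55
position: [0.4219, -0.1266, 0.0767]
ee_rot: [3.141, 0.0, 1.524]
ft_force: [0.6, 0.7, -0.1]
grip_width: 0.0855
grip_force: 0.0
3298 [ 0.40793803 -0.19244117  0.01851872] [ 0.43466975 -0.06172331  0.02523756]
-0.155 146 0.41455635554186687 0.4251244579904091
-0.14 151 0.41538929480906644 0.42573984881592414
-0.127 166 0.41576681209434996 0.4262696527470017
-0.11 176 0.41632299664323175 0.4269467035343949
-0.1 186 0.4168946770620486 0.4273911460328648
t 34.6 p [ 0.4218 -0.1266  0.0765] rpy [3.141 0.    1.524] w 0.0856
turn(tool) [ 0.001  0.    -0.006] then shift cm [-0.04 -0.03  6.  ] norm 6.0
```

View pics/w10.png

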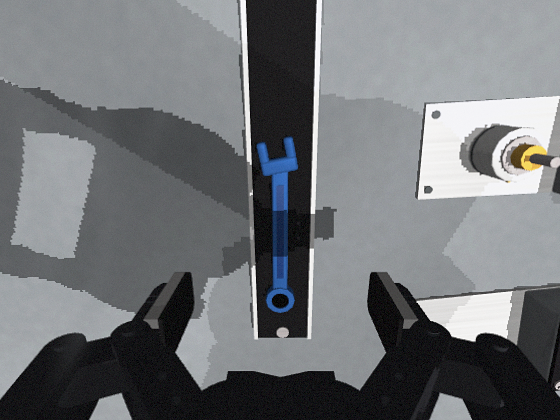

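The wrist view shows the spanner lined up between the fingers, with the ring at (280,300) and the jaw at (277,155). The encoder is standing on its ledge at (505,152).

```bash
python3 -m jog '{"claw":[0,0,0,0,0,0,255,255,255,255],"travel":[[0,-0.07,1.5],[0,0,2.5],[0,0,1.5],[0,0,0.5],[0,0,0],[0,0,0],[0,0,0],[0,0,0],[0,0,0],[0,0,0]],"angular":[[0,0,-0.006],[0,0,0],[0,0,0],[0,0,0],[0,0,0],[0,0,0],[0,0,0],[0,0,0],[0,0,0],[0,0,0]]}' 40
python3 -m jog '{"claw":[255,255,255,255,255,255,255,255,255,255],"travel":[[0,0,0],[0,0,0],[0,0,0],[0,0,0],[0,0,0],[0,0,0],[0,0,0],[0,0,-1],[0,0,-3],[0,0,-4]],"angular":[[0,0,0],[0,0,0],[0,0,0],[0,0,0],[0,0,0],[0,0,0],[0,0,0],[0,0,0],[0,0,0],[0,0,0]]}' 40
python3 go.py .57 -.151 .12 .015
```

```text
clock: 35.6
position: [0.4211, -0.1266, 0.0164]
ee_rot: [3.141, 0.0, 1.53]
ft_force: [-0.1, 0.2, -0.4]
grip_width: 0.0283
grip_force: 0.0
clock: 36.6
position: [0.4199, -0.1261, 0.0967]
ee_rot: [-3.139, -0.001, 1.53]
ft_force: [0.9, -0.4, -0.8]
grip_width: 0.0092
grip_force: 39.2
t 36.6 p [ 0.4199 -0.1261  0.0967] rpy [-3.139e+00 -1.000e-03  1.530e+00] w 0.0092
turn(tool) [-3.000e-03  1.000e-03  1.515e+00] then shift cm [14.97  2.72 -2.33] norm 15.4
```

```bash
python3 -m jog '{"claw":[255,255,255,255,255,255,255,255,255,255],"travel":[[0,0,-1.5],[0,0,0],[0,0,0],[0,0,0],[0,0,0],[0,0,0],[0,0,0],[0,0,0],[0,0,0],[0,0,0]],"angular":[[0,0,0.145],[0,0,0.149],[0,0,0.149],[0,0,0.149],[0,0,0.149],[0,0,0.149],[0,0,0.149],[0,0,0.149],[0,0,0.149],[0,0,0.149]]}' 40
python3 go.py .57 -.151 .06 .015
```

```text
clock: 37.6
position: [0.4208, -0.1264, 0.1117]
ee_rot: [3.142, 0.0, 0.038]
ft_force: [-0.1, -0.5, 0.8]
grip_width: 0.0093
grip_force: 39.2
t 37.6 p [ 0.4208 -0.1264  0.1117] rpy [3.142 0.    0.038] w 0.0093
turn(tool) [0.    0.    0.023] then shift cm [14.88  2.68  5.17] norm 16.0
```

```bash
python3 -m jog '{"claw":[255,255,255,255,255,255,255,255,255,255],"travel":[[0,0,0],[2.9,0.5,0],[4,0.7,0],[4,0.7,0],[4,0.8,0],[0,0,2],[0,0,3],[0,0,0.8],[0,0,0],[0,0,0]],"angular":[[0,0,0.023],[0,0,0],[0,0,0],[0,0,0],[0,0,0],[0,0,0],[0,0,0],[0,0,0],[0,0,0],[0,0,0]]}' 40
python3 go.py .57 -.151 .0025 .015
python3 - <<'E'
from h import *
grab('wrist','w11')
E
```

```text
clock: 38.6
position: [0.5707, -0.1506, 0.0542]
ee_rot: [3.141, -0.001, 0.022]
ft_force: [0.8, -0.7, -1.3]
grip_width: 0.0092
grip_force: 39.2
t 38.6 p [ 0.5707 -0.1506  0.0542] rpy [ 3.141e+00 -1.000e-03  2.200e-02] w 0.0092
turn(tool) [ 0.    -0.001  0.007] then shift cm [-0.07  0.04  5.17] norm 5.2
```

View pics/w11.png

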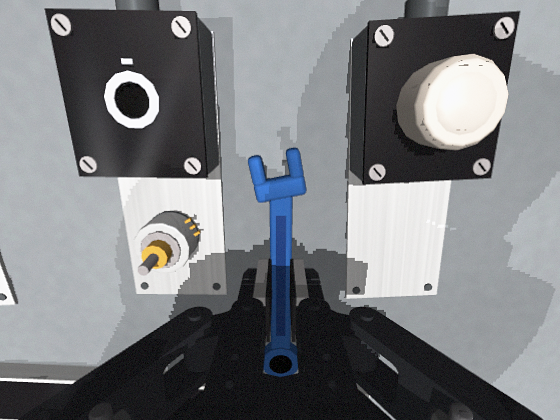

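The spanner hangs level in the gap between the holed and lamp carriers, clear of both plates (right edge about 224, left edge about 348). The cap sits squarely on the lamp panel.

```bash
python3 -m jog '{"claw":[255,255,255,255,255,255,255,255,255,255],"travel":[[0,0,1.5],[0,0,1.5],[0,0,1],[0,0,0.6],[0,0,0.3],[0,0,0.2],[0,0,0],[0,0,0],[0,0,0],[0,0,0]],"angular":[[0,0,0.005],[0,0,0],[0,0,0],[0,0,0],[0,0,0],[0,0,0],[0,0,0],[0,0,0],[0,0,0],[0,0,0]]}' 40
python3 go.py .57 -.151 .0025 .015
```

```text
clock: 39.65
position: [0.5706, -0.1505, 0.0024]
ee_rot: [3.141, -0.0, 0.016]
ft_force: [-0.2, 0.7, 2.5]
grip_width: 0.0092
grip_force: 39.6
t 39.65 p [ 0.5706 -0.1505  0.0024] rpy [ 3.141 -0.     0.016] w 0.0092
turn(tool) [ 0.    -0.     0.001] then shift cm [-0.06  0.05 -0.01] norm 0.1
```

Light contact (2.5 N), so it is down on the shelf. I'll open the fingers partway, lift clear, then back off for a final look.

```bash
python3 -m jog '{"claw":[170,170,170,170,170,170,170,170,170,170],"travel":[[0,0,0],[0,0,0],[0,0,0],[0,0,0],[0,0,-1],[0,0,-2.5],[0,0,-4],[0,0,-4],[0,0,-4],[0,0,-4]],"angular":[[0,0,0],[0,0,0],[0,0,0],[0,0,0],[0,0,0],[0,0,0],[0,0,0],[0,0,0],[0,0,0],[0,0,0]]}' 40
python3 -m jog '{"claw":[170,170,170,170,170,170,170,170,170,170],"travel":[[-3,0,-2],[-4,0,0],[-4,0,0],[-4,0,0],[-3,0,0],[0,0,0],[0,0,0],[0,0,0],[0,0,0],[0,0,0]],"angular":[[0,0,0],[0,0,0],[0,0,0],[0,0,0],[0,0,0],[0,0,0],[0,0,0],[0,0,0],[0,0,0],[0,0,0]]}' 40
python3 - <<'E'
from h import *
c=grab('wrist','w12'); t=grab('top','t2')
np.set_printoptions(precision=4,suppress=True)
pts=np.array([dep(c,u,v) for u in range(560) for v in range(420)])
def rect(n,x,y,r,a,b):
    p=pts[(np.linalg.norm(pts[:,:2]-[x,y],axis=1)<r)&(pts[:,2]>a)&(pts[:,2]<b)]
    print(n,len(p),cv2.minAreaRect((p[:,:2]*1000).astype(np.float32)) if len(p)>5 else '',p[:,2].max() if len(p) else '')
rect('enc',.5713,-.079,.04,.02,.034);rect('sp',.5706,-.1505,.07,.004,.015);rect('cap',.656,-.223,.03,.06,.075);rect('ext',.557,.08,.042,.01,.025)
a=cv2.imread('pics/t2.png')[150:285,130:396];b=cv2.imread('pics/w12.png')
a=cv2.resize(a,(532,270),interpolation=cv2.INTER_CUBIC);b=cv2.resize(b,(400,300))
o=np.zeros((580,540,3),np.uint8);o[:270,:532]=a;o[275:575,:400]=b;cv2.imwrite('pics/fin.png',o)
E
```

```text
clock: 40.65
position: [0.5701, -0.1503, 0.1997]
ee_rot: [3.141, -0.0, 0.016]
ft_force: [1.7, 0.2, 0.5]
grip_width: 0.0287
grip_force: 0.0
clock: 41.65
position: [0.3911, -0.1533, 0.2171]
ee_rot: [3.142, -0.0, 0.016]
ft_force: [-0.6, 0.6, -0.4]
grip_width: 0.0285
grip_force: 0.0
enc 504 ((561.08251953125, -79.77699279785156), (13.57957649230957, 32.698631286621094), 5.216711044311523) 0.033898923424552974
sp 1621 ((539.8369750976562, -151.81893920898438), (70.36251068115234, 137.83718872070312), 0.837688684463501) 0.0148105353725968
cap 0  
ext 923 ((544.7631225585938, 78.63026428222656), (47.84607696533203, 15.906731605529785), 3.7009148597717285) 0.019250853456350192
```

View pics/fin.png

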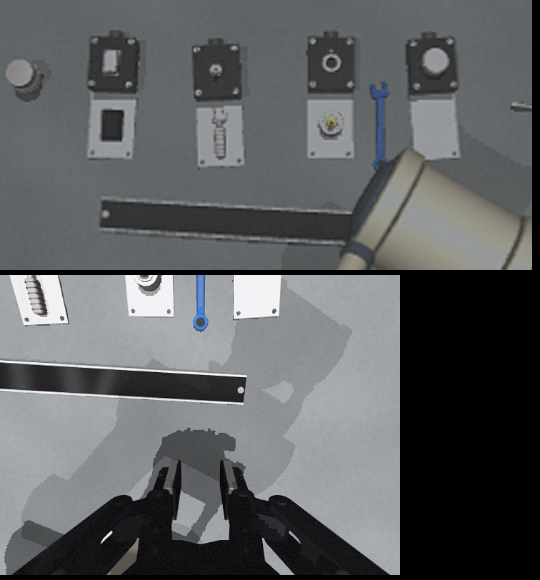

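The composite shows every part at its carrier, with the spanner straight in the gap. I'll check heights and centring with the top depth before handing in.

Run:
```python
from h import *
c=load('t2'); np.set_printoptions(precision=4,suppress=True)
pts=np.array([dep(c,u,v) for u in range(150,400) for v in range(140,270)])
for n,x,y,r,a,b in [('boot',.566,.233,.03,.013,.035),('ext',.557,.077,.042,.01,.025),('enc',.571,-.082,.03,.02,.06),('cap',.656,-.225,.025,.055,.08)]:
    p=pts[(np.linalg.norm(pts[:,:2]-[x,y],axis=1)<r)&(pts[:,2]>a)&(pts[:,2]<b)]
    if len(p)>5: print(n,len(p),cv2.minAreaRect((p[:,:2]*1000).astype(np.float32)),np.median(p[:,2]))
print(ctrl.get_state()['clock'])
```

```text
boot 113 ((565.5934448242188, 235.59280395507812), (43.05760955810547, 26.93619155883789), 2.1395721435546875) 0.022592977829684502
ext 104 ((558.578125, 76.86650085449219), (63.70001220703125, 47.70246887207031), 34.731449127197266) 0.015726801356104603
enc 113 ((571.0714111328125, -81.17254638671875), (31.689817428588867, 31.163938522338867), 0.9430968165397644) 0.030862011654154697
cap 132 ((657.05859375, -224.7239990234375), (34.025360107421875, 34.46940994262695), 64.65966033935547) 0.06633819588864831
41.75
```

Cap top is at about 66–68 mm, so it is seated, and the rest are centred.

```bash
python3 -c "
from bench import ctrl
print(ctrl.close_job())"
```

```text
the job is handed in; nothing more can be done
None
```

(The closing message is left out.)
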